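# Sort the tagged printing blocks

## Task

Sort the hand-printing blocks in the crate by the tags on their backs. First pull the top drawer of the paint chest well open; lay each block with round tags flat in a nest of its own on the nest board, and each block with straight bar tags flat, grip up, in that drawer, then push the drawer fully shut. Leave the paint tube in the crate and the brown paint pot standing where it is.

Things in the scene. Friction and masses are not known exactly. Their poses are not given: they have to be found in the camera images.
- disc_block_1: a wooden hand-printing block 90 mm long (its x), 46 mm wide (its y) and 12 mm thick, with a grip rib on its back, centred: 40 mm along x, 18 mm across y, 22 mm high (top 34 mm above the underside); origin at the centre of the underside, z up through the rib. Its tags, one on the back beyond each end of the rib, are ROUND dark steel discs 23 mm across: a passed block. About 0.12 kg. May be absent
- disc_block_2: a wooden hand-printing block 90 mm long (its x), 46 mm wide (its y) and 12 mm thick, with a grip rib on its back, centred: 40 mm along x, 18 mm across y, 22 mm high (top 34 mm above the underside); origin at the centre of the underside, z up through the rib. Its tags, one on the back beyond each end of the rib, are ROUND dark steel discs 23 mm across: a passed block. About 0.12 kg. May be absent
- disc_block_3: a wooden hand-printing block 90 mm long (its x), 46 mm wide (its y) and 12 mm thick, with a grip rib on its back, centred: 40 mm along x, 18 mm across y, 22 mm high (top 34 mm above the underside); origin at the centre of the underside, z up through the rib. Its tags, one on the back beyond each end of the rib, are ROUND dark steel discs 23 mm across: a passed block. About 0.12 kg. May be absent
- bar_block_1: a wooden hand-printing block 90 mm long (its x), 46 mm wide (its y) and 12 mm thick, with a grip rib on its back, centred: 40 mm along x, 18 mm across y, 22 mm high (top 34 mm above the underside); origin at the centre of the underside, z up through the rib. Its tags, one on the back beyond each end of the rib, are STRAIGHT dark steel bars 9 x 42 mm lying across the block: a reject. May be absent
- bar_block_2: a wooden hand-printing block 90 mm long (its x), 46 mm wide (its y) and 12 mm thick, with a grip rib on its back, centred: 40 mm along x, 18 mm across y, 22 mm high (top 34 mm above the underside); origin at the centre of the underside, z up through the rib. Its tags, one on the back beyond each end of the rib, are STRAIGHT dark steel bars 9 x 42 mm lying across the block: a reject. May be absent
- crate: open plywood crate that holds the blocks at the start, fixed to the table; 237 mm (x) by 222 mm (y), 34 mm high, walls and floor 6 mm; origin at the centre of its underside, z up. The blocks lie in it grip up, in two columns along x, their long sides within about 0.15 rad of its x axis
- nest_board: dark wooden nest board, fixed to the table; 200 mm (x) by 116 mm (y): 6 mm base with ribs 8 mm wide and 10 mm high round three open nests side by side along x; origin at the centre of its underside, z up
- nest_1 (a point): centre of the floor of a nest, 6 mm above the board's underside, axes as the board's; the nest is 56 mm along x and 100 mm along y, so a block lies in it with its long side along the nest's y (either way round), 5 mm free on every side
- nest_2 (a point): centre of the floor of a nest, 6 mm above the board's underside, axes as the board's; the nest is 56 mm along x and 100 mm along y, so a block lies in it with its long side along the nest's y (either way round), 5 mm free on every side
- nest_3 (a point): centre of the floor of a nest, 6 mm above the board's underside, axes as the board's; the nest is 56 mm along x and 100 mm along y, so a block lies in it with its long side along the nest's y (either way round), 5 mm free on every side
- paint_chest_drawer_3 (a joint): the top drawer of the wooden paint chest (fixed to the table, 328 mm wide, its top 168 mm above the table): 0 shut, 0.150 m fully open; slides level with about 1 N of friction and stays where it is left
- drawer_knob (a point): centre of the top drawer's knob (moves with it), 0.134 m above the table; 18 mm wide, 19 mm high, stands out 21 mm from the front (10 mm ahead of this point, 11 mm behind). x points into the chest (drawer opens along -x), y to the left as one faces the chest, z up. With the drawer shut the chest's top edge is 6 mm behind this point and 34 mm above it
- drawer_mid (a point): on the top drawer's floor (moves with it), 0.116 m above the table, 65 mm behind the drawer front's inner face, mid of the middle compartment (126 mm wide); axes as the knob's. Front 39, dividers 27 mm high; side compartments 80 mm (+y) and 70 mm (-y) wide. Fully open, 65 mm ahead (-x) to 70 mm behind is clear of the chest; things up to 41 mm high go in. The pastel sticks seen on it offer no resistance
- paint_tube: paint tube 106 x 38 x 20 mm lying among the blocks in the crate, origin at the centre of its underside, its length along its y; stays in the crate
- paint_pot_umber: the brown paint pot with screw lid, standing between crate and board on the far side, 62 mm across and 58 mm high, origin at the centre of its underside; stands by, to be left alone
There are look-alikes about, which are no part of the job. Leave any pink look-alike of the disc_block_1 alone.

How it is judged:
By the outcome, as a careful person would: the job done as asked, in the order asked, and still so for the second after the job is handed in, with the robot touching nothing.
Of disc_block_1, disc_block_2, disc_block_3 only 2 to 3 are there at a start; the rules pass over those that are not, and their reading is None.
Of bar_block_1, bar_block_2 only 1 to 2 are there at a start; the rules pass over those that are not, and their reading is None.
At some moment in a run one of disc_block_1, disc_block_2, disc_block_3 may be knocked a few centimetres aside while the robot is not near it.
Once in a run the grip may slacken for a moment while it holds something.
It also fails if it takes over 210 s, if anything falls off the work surface, if the arm or the gripper's body presses on something with over 40 N, if the wrist force passes 120 N, or if a joint passes its speed limit or range.

## Robot

A 6-joint arm with a two-finger parallel gripper is mounted at the origin on the work surface; the furniture and walls round the work are solid. World frame = base frame: x ahead of the robot, y to its left, z up, the work surface at z = 0. Lengths are in m, angles in rad, forces in N, time in s.
With the tool pointing down it reaches from about 0.425 to 0.95 m from the base axis. Payload 3.5 kg.
Tool frame: the origin (TCP) lies at the very end of the fingers, on their centre line; the grasp point (between the pads) lies 19 mm behind it; z points along the fingers, y is the line along which they close (so a half turn about z gives the same grasp; the last joint's range is limited). The gripper opens to 85 mm and grips with 20 to 120 N. Pads are 22 mm wide; open, the fingers measure 114 mm over their backs; the gripper's body (76 mm by 85 mm) begins 54 mm behind the grasp point. The pads swing forward as they close: fully open they stand 13 mm farther back than shut.
Start: joints at [1.185, 0.286, 1.577, -0, 1.279, -0.15], TCP at [0.158, 0.656, 0.231] pointing down, gripper open.
Joint ranges: [-2.77, 2.77], [-0.9, 2.22], [0.21, 2.48], [-1.53, 4.67], [0.24, 2.81], [-2.84, 2.84]. Speed limits (rad/s): [2.79, 2.79, 3.14, 3.14, 3.14, 3.14].

## Interface

Orientations are given as a unit quaternion [x, y, z, w].
In Python, from plant import ctrl gives the robot as it stands.
- The arm moves only by the tool carry_out, never from a script. Its argument "deltas" is one flat list of numbers, 6 for each row, row after row: the shift along the tool's x, y, z in m, then the turn, a rotation vector about the tool's x, y, z in rad. A call has 1 to 5 rows; each row is the pose to reach, as a shift and turn from the pose commanded when the call began, along the tool's axes at that moment; what a row does not reach only later rows make up. A row lasts 1/8 s, in which the tool goes at most 62.5 mm and 10.7 degrees, less where a joint would pass 70% of its speed; a pose out of reach is approached as far as the arm can. A call with a gripper value outside its range is refused whole. "grip" is the opening in per cent of the stroke, from 0 (shut) to 100 (fully open), set as the call begins (left out, the last holds). The fingers move at their own pace and stop on an object; "grip_force" is the grip in N (left out, the last holds). Time passes only in rows, so rows that repeat a pose let the fingers close. It gives the time, the measured TCP pose, the force, the opening and the grip force at its end, in the units of the state.
- ctrl.get_state(): the state, without advancing time (a new reading comes with each control period).
- ctrl.read_camera(name): name is "scene" or "top"; returns (picture, depth): 400x640x3 uint8, red, green, blue; 400x640 float32, m along the optical axis (not along the pixel's ray), 0 where there is no reading.
- ctrl.camera_model(name): a dict with "intrinsics" (3x3 intrinsics, pixels), "extrinsics" (4x4, takes a point from world to camera coordinates). Camera axes: x right, y down, z forward; pixel columns grow to the right and rows downward; lengths in m; the calibration is good to about 2 mm. A picture is of the moment at which its call begins. camera_model takes no time and is no camera call.
- ctrl.sign_off(): hands the job in; it is judged then, once.
Trained networks look in the newest picture that a camera, given by its name, has taken for a name from the list of things; names that differ only in an ending like _2 or _b are one class to them, and where a whole thing is asked for, a point or a joint stands for the part that bears it (a point fixed in the world has none). Each returns a list of dicts, best first, with "score" (0 to 1); they miss things now and then, are a little off and sometimes report something else, mostly with a low value. They report only what shows in the picture. A call takes as long as a camera call. They do not tell look-alikes from the thing itself.
- ctrl.find_in(camera, query): "uv" ([column, row] in pixels, amid what is visible of it).
The state is a dict: "time": time; "qpos": joint angles; "dq": joint speeds; "joint_efforts": joint torques, N m; "eef_pos": TCP position; "tcp_rot": TCP orientation; "contact_force": force on the tool from outside, world axes, zero at the start; "wrist_torque": the same for the moment, N m; "opening": opening from 0.0 (shut) to 1.0 (fully open); "finger_force": force on a finger pad.
Only numpy, scipy, OpenCV 4.12 (cv2) and the standard library are available. Lean on these libraries where they do the work, as an engineer would, in place of code of your own. Each camera call takes 0.05 s, during which the arm holds its last target. There are 200 camera calls.

## Working session

There is one attempt and no reset: what is moved stays moved. The work goes in short steps, Python scripts to look and compute and a tool call to move; the robot and the scene stay as the last step left them, time stands still between calls to the robot, and variables do not carry over. Pictures are saved under pics/ and viewed, at most 14 in all, crops included, and the job is handed in when it is done.

Besides the shell and the picture viewer there is one more tool, called as name(argument=value, ...) on one line, values as JSON. carry_out: Moves the arm, as the interface text tells. Its arguments: {"type":"object","properties":{"deltas":{"type":"array"},"grip":{"type":"number"},"grip_force":{"type":"number"}},"required":["deltas"]}

```bash
ls; mkdir -p pics; cat > h.py <<'E'
import numpy as np, cv2, sys
from plant import ctrl
from scipy.spatial.transform import Rotation as R
def cam(n):
    p,d=ctrl.read_camera(n); m=ctrl.camera_model(n)
    return p,d,np.array(m["intrinsics"]),np.array(m["extrinsics"])
def world(d,K,E):
    v,u=np.mgrid[:d.shape[0],:d.shape[1]]
    P=np.stack([(u-K[0,2])/K[0,0]*d,(v-K[1,2])/K[1,1]*d,d],-1)
    W=(P-E[:3,3])@E[:3,:3]; W[d<=0]=np.nan
    return W
def save(n,p): cv2.imwrite('pics/'+n,p[...,::-1])
E
python3 - <<'E'
from h import *
for n in("scene","top"):
    p,d,K,E=cam(n); save(n+'0.png',p); W=world(d,K,E); np.savez(f'{n}0.npz',p=p,W=W)
    for q in["disc_block_1","bar_block_1","paint_tube","paint_pot_umber","drawer_knob","drawer_mid","nest_board","crate"]:
        for r in ctrl.find_in(n,q):
            u,v=np.round(r["uv"]).astype(int); print(n,q,(u,v),round(r["score"],2),np.round(W[min(v,399),min(u,639)],3))
s=ctrl.get_state();print(s)
E
```

```text
pics
scene disc_block_1 (np.int64(364), np.int64(250)) 0.94 [ 0.42  -0.277  0.043]
scene disc_block_1 (np.int64(386), np.int64(237)) 0.7 [ 0.5   -0.323  0.035]
scene disc_block_1 (np.int64(255), np.int64(236)) 0.64 [0.343 0.069 0.026]
scene disc_block_1 (np.int64(348), np.int64(238)) 0.55 [ 0.463 -0.208  0.015]
scene disc_block_1 (np.int64(375), np.int64(223)) 0.53 [ 0.537 -0.273  0.04 ]
scene bar_block_1 (np.int64(378), np.int64(269)) 0.9 [ 0.389 -0.336  0.015]
scene bar_block_1 (np.int64(400), np.int64(254)) 0.62 [ 0.468 -0.381  0.018]
scene paint_tube (np.int64(347), np.int64(240)) 0.59 [ 0.454 -0.208  0.015]
scene paint_pot_umber (np.int64(354), np.int64(195)) 0.58 [ 0.617 -0.169  0.05 ]
scene drawer_knob (np.int64(227), np.int64(178)) 0.87 [0.436 0.209 0.151]
scene drawer_mid (np.int64(230), np.int64(173)) 0.72 [0.455 0.208 0.157]
scene nest_board (np.int64(310), np.int64(213)) 0.82 [ 0.52  -0.045  0.002]
scene crate (np.int64(380), np.int64(246)) 0.7 [ 0.477 -0.313  0.011]
top disc_block_1 (np.int64(271), np.int64(242)) 0.93 [0.354 0.08  0.035]
top disc_block_1 (np.int64(390), 
[... 1239 characters left out ...]
': array([ 1.18501620e+00,  2.86286539e-01,  1.57668003e+00, -2.96223641e-06,
        1.27860469e+00, -1.50031579e-01]), 'dq': array([-1.08599956e-03, -3.85212322e-04, -1.10985007e-03,  5.16187063e-05,
       -2.11007730e-03,  2.53533182e-04]), 'joint_efforts': array([ 2.02044889e-04, -4.05953336e+01, -2.92949724e+01, -1.23856439e-04,
        4.14299275e-04,  4.73106834e-07]), 'eef_pos': array([0.1576505 , 0.65632497, 0.23134468]), 'tcp_rot': array([1.17601074e-01, 9.93060918e-01, 9.94122436e-06, 4.19972787e-06]), 'contact_force': array([-0.59344287,  0.81109512, -0.06437815]), 'wrist_torque': array([ 0.01940397, -0.00210564, -0.00713569]), 'finger_force': 0.0, 'opening': 1.0013957989584512}
```

```bash
python3 - <<'E'
import cv2
a=cv2.imread('pics/top0.png'); 
c=cv2.resize(a[110:290,180:460],None,fx=2.85,fy=2.85,interpolation=cv2.INTER_CUBIC); cv2.imwrite('pics/top0c.png',c)
E
```

```text
(no output)
```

View pics/top0c.png

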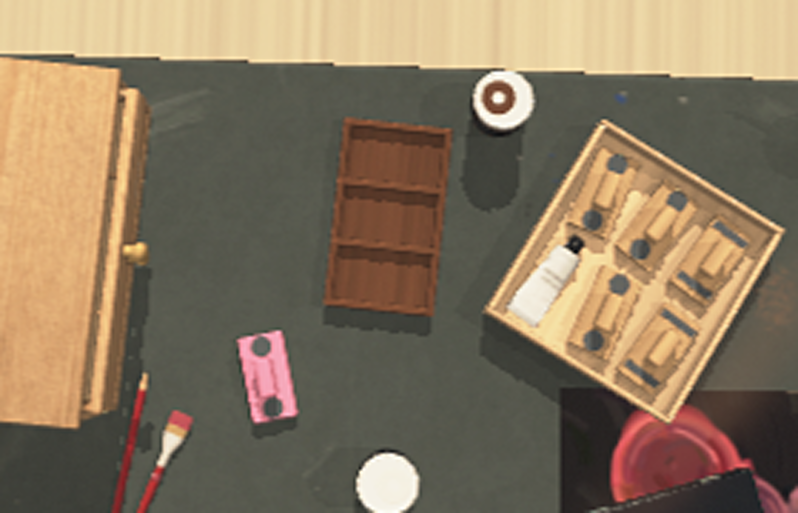

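View pics/scene0.png

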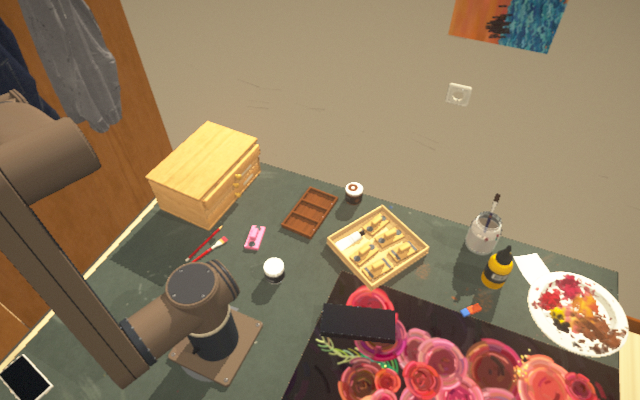

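The top view shows three disc blocks and two bar blocks in the crate at right, with the tube. The board is in the middle with the brown pot above right of it. The chest is at left with its knob at (135,253) in the crop, facing right. The pink decoy is at (267,377) in the crop. Next I'll measure poses.

```bash
cat > m.py <<'E'
from h import *
def rect(pts):
    (c,s,a)=cv2.minAreaRect((pts*1000).astype(np.float32)); 
    if s[0]<s[1]: s=s[::-1]; a+=90
    return np.round(np.array(c)/1000,4),np.round(s,0),round((a+90)%180-90,1)
def blobs(W,m,mn):
    n,l,st,_=cv2.connectedComponentsWithStats(m.astype(np.uint8),connectivity=4)
    for i in range(1,n):
        if st[i,4]>=mn:
            P=W[l==i]; yield P
E
cat > m1.py <<'E'
from m import *
z=np.load('top0.npz');W=z['W'];p=z['p']
Z=W[...,2];X=W[...,0];Y=W[...,1]
print('chest');
for P in blobs(W,(abs(Z-.168)<.006)&(Y>.15)&(Y<.6),500): print(rect(P[:,:2]),np.median(P[:,2]),len(P))
print('board')
hsv=cv2.cvtColor(p,cv2.COLOR_RGB2HSV)
m=(X>.4)&(X<.7)&(Y>-.15)&(Y<.08)&((hsv[...,0]<15)&(hsv[...,1]>110))
for P in blobs(W,m,300): print(rect(P[:,:2]),len(P),np.nanpercentile(P[:,2],[5,50,95]))
print('crate rim+')
m=(X>.3)&(X<.7)&(Y<-.15)&(Y>-.5)&(Z>.004)&(Z<.06)
for P in blobs(W,m,500): print(rect(P[:,:2]),len(P))
print('ribs')
m=(X>.3)&(X<.7)&(Y<-.15)&(Y>-.5)&(Z>.0365)&(Z<.046)
for P in blobs(W,m,15): print(rect(P[:,:2]),len(P),np.median(P[:,2]).round(4))
print('knob')
m=(X>.42)&(X<.52)&(Y<.215)&(Y>.17)&(Z>.1)
P=W[m];print(len(P),np.round(P[::max(1,len(P)//25)],3).tolist())
s=np.load('scene0.npz')['W']
m=(s[...,0]>.42)&(s[...,0]<.54)&(s[...,1]<.2)&(s[...,1]>.15)&(s[...,2]>.1)
P=s[m];print(len(P),np.round(P[::max(1,len(P)//15)],3).tolist())
m=(abs(s[...,2]-.168)<.006)&(s[...,1]>.15)
for P in blobs(s,m,500): print('chest scene',rect(P[:,:2]))
E
python3 m1.py
```

```text
chest
(array([0.4822, 0.328 ]), array([329., 223.]), -3.9) 0.1671373792449335 10988
board
(array([ 0.5249, -0.0456]), array([199., 116.]), -4.5) 2520 [0.00188433 0.00656133 0.01729432]
crate rim+
(array([ 0.4702, -0.3052]), array([261., 234.]), -29.9) 5598
ribs
(array([ 0.5562, -0.2713]), array([39., 17.]), -24.4) 72 0.0394
(array([ 0.5234, -0.329 ]), array([37., 18.]), -37.2) 71 0.04
(array([ 0.4895, -0.3866]), array([39., 18.]), -34.7) 70 0.0398
(array([ 0.431 , -0.2753]), array([38., 17.]), -23.0) 72 0.0394
(array([ 0.3947, -0.3326]), array([39., 18.]), -35.4) 78 0.0399
knob
311 [[0.518, 0.207, 0.154], [0.513, 0.21, 0.152], [0.511, 0.2, 0.149], [0.505, 0.206, 0.155], [0.505, 0.201, 0.122], [0.498, 0.201, 0.142], [0.492, 0.203, 0.157], [0.486, 0.211, 0.153], [0.485, 0.202, 0.148], [0.479, 0.208, 0.153], [0.476, 0.203, 0.151], [0.473, 0.205, 0.155], [0.471, 0.21, 0.156], [0.473, 0.182, 0.138], [0.469, 0.19, 0.141], [0.467, 0.193, 0.137], [0.465, 0.203, 0.116], [0.457, 0.211, 0.157], [0.456, 0.203, 0.136], [0.45, 0.204, 0.155], [0.444, 0.211, 0.155], [0.443, 0.205, 0.127], [0.437, 0.208, 0.155], [0.431, 0.213, 0.157], [0.429, 0.205, 0.133], [0.424, 0.205, 0.154]]
39 [[0.537, 0.199, 0.157], [0.533, 0.2, 0.142], [0.537, 0.2, 0.129], [0.512, 0.198, 0.147], [0.529, 0.2, 0.126], [0.5, 0.199, 0.143], [0.52, 0.199, 0.12], [0.473, 0.195, 0.142], [0.476, 0.189, 0.141], [0.47, 0.197, 0.139], [0.466, 0.186, 0.146], [0.474, 0.184, 0.139], [0.466, 0.191, 0.139], [0.469, 0.185, 0.14], [0.463, 0.193, 0.137], [0.465, 0.186, 0.138], [0.471, 0.183, 0.133], [0.463, 0.186, 0.135], [0.468, 0.182, 0.132], [0.466, 0.185, 0.128]]
chest scene (array([0.4806, 0.3297]), array([334., 227.]), -4.4)
```

```bash
cat > plan.py <<'E'
from h import *
def plan(wps,step=.05,ang=9.5):
    """wps: (x,y,z,heading_deg of tool y); tool kept pointing straight down. prints, per call, the end delta and rows"""
    s=ctrl.get_state(); p=np.array(s["eef_pos"]); r=R.from_quat(s["tcp_rot"])
    print('t',round(s['time'],2),'p',np.round(p,4),'op',round(s['opening'],3))
    for w in wps:
        h=np.radians(w[3]); y=np.array([np.cos(h),np.sin(h),0]); z=np.array([0,0,-1.]); x=np.cross(y,z)
        rt=R.from_matrix(np.stack([x,y,z],1)); pt=np.array(w[:3])
        rv=(r.inv()*rt).as_rotvec(); dp=pt-p
        n=max(1,int(np.ceil(max(np.linalg.norm(dp)/step,np.degrees(np.linalg.norm(rv))/ang))))
        done=0; print('->',w,'rows',n)
        while done<n:
            k=min(5,n-done); a,b=done/n,(done+k)/n
            R0=r*R.from_rotvec(rv*a)
            d=R0.inv().apply(dp*(b-a)); e=rv*(b-a)
            print('  rows',k,'per row',np.round(np.r_[d,e]/k,4).tolist(),'END',np.round(np.r_[d,e],4).tolist()); done+=k
        p,r=pt,rt
E
python3 -c "
from plan import *
plan([(.469,.188,.231,-4.1),(.469,.188,.118,-4.1)],.056)"
```

```text
t 0.9 p [0.1577 0.6563 0.2313] op 1.001
-> (0.469, 0.188, 0.231, -4.1) rows 11
  rows 5 per row [-0.0375, -0.0348, 0.0, 0.0, -0.0, 0.1279] END [-0.1873, -0.1739, 0.0002, 0.0, -0.0, 0.6394]
  rows 5 per row [-0.0508, -0.0056, 0.0, 0.0, -0.0, 0.1279] END [-0.2541, -0.0278, 0.0002, 0.0, -0.0, 0.6394]
  rows 1 per row [-0.0441, 0.0259, 0.0, 0.0, -0.0, 0.1279] END [-0.0441, 0.0259, 0.0, 0.0, -0.0, 0.1279]
-> (0.469, 0.188, 0.118, -4.1) rows 3
  rows 3 per row [0.0, 0.0, 0.0377, 0.0, 0.0, 0.0] END [0.0, 0.0, 0.113, 0.0, 0.0, 0.0]
```

carry_out(deltas=[-0.0375, -0.0348, 0, 0, 0, 0.128, -0.075, -0.0696, 0, 0, 0, 0.256, -0.1125, -0.1044, 0, 0, 0, 0.384, -0.15, -0.139, 0, 0, 0, 0.512, -0.1873, -0.1739, 0, 0, 0, 0.6394], grip=70)

```text
time: 1.52
eef_pos: [0.2999, 0.4421, 0.2316]
tcp_rot: [0.426, 0.905, 0.0, 0.0]
contact_force: [0.7, -0.3, -0.1]
opening: 0.703
finger_force: 0.0
```

carry_out(deltas=[-0.0508, -0.0056, 0, 0, 0, 0.128, -0.1016, -0.0111, 0, 0, 0, 0.256, -0.1525, -0.0167, 0, 0, 0, 0.384, -0.203, -0.0222, 0, 0, 0, 0.512, -0.254, -0.0278, 0, 0, 0, 0.6394])

```text
time: 2.15
eef_pos: [0.4414, 0.2292, 0.2317]
tcp_rot: [0.688, 0.725, 0.0, 0.0]
contact_force: [0.3, 0.0, -1.3]
opening: 0.699
finger_force: 0.0
```

carry_out(deltas=[-0.044, 0.026, 0, 0, 0, 0.128, -0.044, 0.026, 0, 0, 0, 0.128])

```text
time: 2.4
eef_pos: [0.4706, 0.1857, 0.2316]
tcp_rot: [0.734, 0.679, 0.0, 0.0]
contact_force: [-0.5, -0.3, -0.1]
opening: 0.699
finger_force: 0.0
```

```bash
python3 -c "
from plan import *
plan([(.469,.188,.118,-4.1)],.04)"
```

```text
t 2.4 p [0.4706 0.1857 0.2316] op 0.699
-> (0.469, 0.188, 0.118, -4.1) rows 3
  rows 3 per row [0.0007, -0.0006, 0.0379, 0.0003, 0.0001, -0.0018] END [0.0022, -0.0019, 0.1136, 0.0008, 0.0003, -0.0054]
```

carry_out(deltas=[0.002, -0.001, 0.04, 0, 0, -0.005, 0.002, -0.001, 0.08, 0, 0, -0.005, 0.002, -0.001, 0.1136, 0, 0, -0.005, 0.002, -0.001, 0.1136, 0, 0, -0.005])

```text
time: 2.9
eef_pos: [0.4652, 0.1907, 0.1149]
tcp_rot: [0.73, 0.684, -0.003, -0.002]
contact_force: [0.6, -0.6, 0.2]
opening: 0.702
finger_force: 0.0
```

carry_out(deltas=[0, 0, 0, 0, 0, 0, 0, 0, 0, 0, 0, 0, 0, 0, 0, 0, 0, 0, 0, 0, 0, 0, 0, 0], grip=0, grip_force=50)

```text
time: 3.4
eef_pos: [0.4711, 0.1906, 0.1203]
tcp_rot: [0.73, 0.683, 0.003, 0.002]
contact_force: [4.4, 0.3, 2.2]
opening: 0.18
finger_force: 48.7
```

carry_out(deltas=[-0.02, 0, 0, 0, 0, 0, -0.045, 0, 0, 0, 0, 0, -0.07, 0, 0, 0, 0, 0, -0.095, 0, 0, 0, 0, 0, -0.115, 0, 0, 0, 0, 0])

```text
time: 4.03
eef_pos: [0.4631, 0.0747, 0.1202]
tcp_rot: [0.731, 0.683, 0.003, 0.002]
contact_force: [5.2, 1.9, 1.7]
opening: 0.18
finger_force: 49.4
```

carry_out(deltas=[-0.008, 0, 0, 0, 0, 0, -0.013, 0, 0, 0, 0, 0, -0.015, 0, 0, 0, 0, 0, -0.015, 0, 0, 0, 0, 0])

```text
time: 4.53
eef_pos: [0.4621, 0.0604, 0.1202]
tcp_rot: [0.73, 0.683, 0.002, 0.003]
contact_force: [4.3, -0.3, 6.6]
opening: 0.182
finger_force: 49.7
```

carry_out(deltas=[-0.003, 0, 0, 0, 0, 0, -0.003, 0, 0, 0, 0, 0])

```text
time: 4.78
eef_pos: [0.4621, 0.0603, 0.1202]
tcp_rot: [0.731, 0.682, 0.005, 0.0]
contact_force: [6.3, 8.6, 6.4]
opening: 0.182
finger_force: 49.7
```

carry_out(deltas=[0, 0, 0, 0, 0, 0, 0, 0, 0, 0, 0, 0], grip=70)

```text
time: 5.03
eef_pos: [0.4576, 0.0579, 0.1167]
tcp_rot: [0.73, 0.683, -0.002, -0.001]
contact_force: [0.2, 0.4, -0.5]
opening: 0.597
finger_force: 0.0
```

carry_out(deltas=[0, 0, -0.04, 0, 0, 0, 0, 0, -0.08, 0, 0, 0, 0, 0, -0.12, 0, 0, 0], grip=70)

```text
time: 5.4
eef_pos: [0.4579, 0.0575, 0.2377]
tcp_rot: [0.73, 0.683, -0.001, -0.001]
contact_force: [-0.4, 0.9, 0.2]
opening: 0.698
finger_force: 0.0
```

```bash
python3 -c "
from plan import *
# disc block far (0.5562,-0.2713) long -24.4
plan([(.5562,-.2713,.15,65.6)],.055,9)"
```

```text
t 5.4 p [0.4579 0.0575 0.2377] op 0.698
-> (0.5562, -0.2713, 0.15, 65.6) rows 8
  rows 5 per row [-0.0402, 0.015, 0.0109, -0.0004, -0.0003, -0.1515] END [-0.2009, 0.0752, 0.0545, -0.0022, -0.0014, -0.7574]
  rows 3 per row [-0.0395, -0.0167, 0.011, -0.0004, -0.0003, -0.1515] END [-0.1186, -0.0501, 0.0329, -0.0013, -0.0008, -0.4545]
```

```bash
cat > ribs.py <<'E'
from m import *
def ribs(tag):
    p,d,K,E=cam('top'); W=world(d,K,E); save(tag+'.png',p); np.savez(tag+'.npz',p=p,W=W)
    X,Y,Z=W[...,0],W[...,1],W[...,2]
    m=(X>.3)&(X<.7)&(Y<-.15)&(Y>-.5)&(Z>.0365)&(Z<.046)
    for P in blobs(W,m,15): print('rib',rect(P[:,:2]),len(P))
    return p,W
if __name__=='__main__': ribs(sys.argv[1])
E
python3 - <<'E'
from ribs import *
p,W=ribs('t1')
X,Y,Z=W[...,0],W[...,1],W[...,2]
a=cv2.resize(p[130:280,180:420],None,fx=3.2,fy=3.2,interpolation=cv2.INTER_CUBIC); save('t1c.png',a)
for lo,hi in((.138,.149),(.151,.160)):
  for P in blobs(W,(Z>lo)&(Z<hi)&(Y>0.03)&(Y<.25),15): print(lo,rect(P[:,:2]),len(P))
E
```

```text
rib (array([ 0.5564, -0.2716]), array([37., 17.]), -22.1) 64
rib (array([ 0.5235, -0.3289]), array([39., 18.]), -35.4) 73
rib (array([ 0.4892, -0.3874]), array([38., 19.]), -42.7) 72
rib (array([ 0.4298, -0.2752]), array([39., 17.]), -19.9) 70
rib (array([ 0.3945, -0.3322]), array([39., 17.]), -35.3) 74
0.138 (array([0.6153, 0.1427]), array([136.,   7.]), 86.0) 135
0.138 (array([0.4084, 0.1317]), array([68.,  4.]), 85.9) 42
0.151 (array([0.5831, 0.0688]), array([59., 10.]), -3.8) 83
0.151 (array([0.3794, 0.0829]), array([13.,  8.]), 1.4) 21
```

View pics/t1c.png

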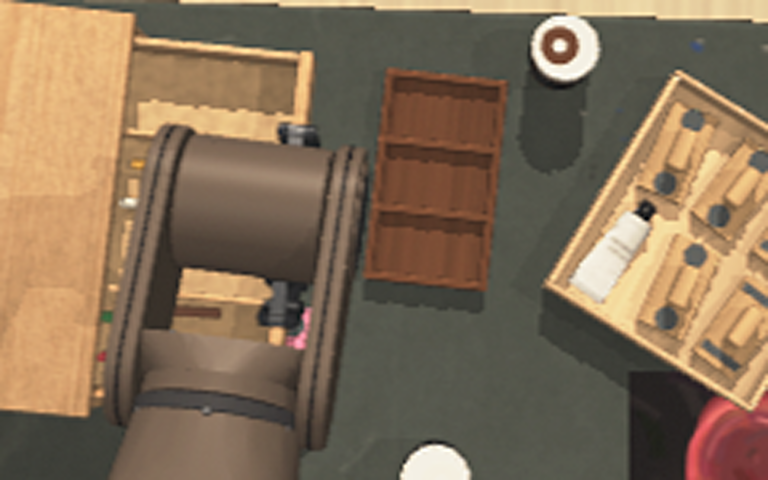

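The picture shows the drawer open at left, partly hidden by the arm, and the crate contents unchanged. Next is disc block A.

carry_out(deltas=[-0.04, 0.015, 0.011, 0, 0, -0.152, -0.08, 0.03, 0.022, 0, 0, -0.303, -0.12, 0.045, 0.033, 0, 0, -0.455, -0.16, 0.06, 0.044, 0, 0, -0.606, -0.2009, 0.0752, 0.0545, -0.002, -0.001, -0.7574], grip=55)

```text
time: 6.08
eef_pos: [0.52, -0.1489, 0.1815]
tcp_rot: [0.424, 0.906, 0.0, -0.001]
contact_force: [0.3, 0.6, -0.1]
opening: 0.552
finger_force: 0.0
```

carry_out(deltas=[-0.04, -0.017, 0.011, 0, 0, -0.152, -0.08, -0.034, 0.022, 0, 0, -0.303, -0.1186, -0.05, 0.033, 0, 0, -0.4545, -0.1186, -0.05, 0.033, 0, 0, -0.4545, -0.1186, -0.05, 0.033, 0, 0, -0.4545])

```text
time: 6.7
eef_pos: [0.5571, -0.2704, 0.1493]
tcp_rot: [0.212, 0.977, 0.001, -0.0]
contact_force: [0.8, -0.2, -0.0]
opening: 0.556
finger_force: 0.0
```

```bash
python3 -c "
from plan import *
plan([(.5563,-.2715,.07,66.7),(.5563,-.2715,.021,66.7)],.04,9)"
```

```text
t 6.7 p [ 0.5571 -0.2704  0.1493] op 0.556
-> (0.5563, -0.2715, 0.07, 66.7) rows 2
  rows 2 per row [0.0001, -0.0007, 0.0396, 0.0007, -0.0005, -0.0102] END [0.0002, -0.0014, 0.0793, 0.0013, -0.0009, -0.0203]
-> (0.5563, -0.2715, 0.021, 66.7) rows 2
  rows 2 per row [0.0, 0.0, 0.0245, 0.0, 0.0, 0.0] END [0.0, 0.0, 0.049, 0.0, 0.0, 0.0]
```

carry_out(deltas=[0, -0.001, 0.04, 0, 0, -0.02, 0, -0.0014, 0.08, 0, 0, -0.02, 0, -0.0014, 0.11, 0, 0, -0.02, 0, -0.0014, 0.128, 0, 0, -0.02, 0, -0.0014, 0.128, 0, 0, -0.02], grip=34)

```text
time: 7.32
eef_pos: [0.5569, -0.2711, 0.0213]
tcp_rot: [0.201, 0.98, 0.001, -0.0]
contact_force: [0.0, 0.9, -0.7]
opening: 0.337
finger_force: 0.0
```

carry_out(deltas=[0, 0, 0, 0, 0, 0, 0, 0, 0, 0, 0, 0, 0, 0, 0, 0, 0, 0], grip=0, grip_force=60)

```text
time: 7.7
eef_pos: [0.5584, -0.273, 0.0237]
tcp_rot: [0.201, 0.979, -0.0, 0.002]
contact_force: [0.3, 0.9, 2.1]
opening: 0.196
finger_force: 61.6
```

carry_out(deltas=[0, 0, -0.03, 0, 0, 0, 0, 0, -0.07, 0, 0, 0, 0, 0, -0.11, 0, 0, 0])

```text
time: 8.07
eef_pos: [0.5571, -0.2724, 0.1334]
tcp_rot: [0.202, 0.979, 0.0, 0.001]
contact_force: [0.1, -0.1, -0.7]
opening: 0.192
finger_force: 61.2
```

```bash
python3 -c "
from plan import *
# nest far: board centre +64 along board x
import numpy as np
c=np.array([.5249,-.0456]); b=np.array([np.cos(np.radians(-4.5)),np.sin(np.radians(-4.5))])
for k in(1,0,-1): print(np.round(c+k*.064*b,4))
n=c+.064*b
plan([(n[0],n[1],.12,-4.5),(n[0],n[1],.025,-4.5)],.04,9)"
```

```text
[ 0.5887 -0.0506]
[ 0.5249 -0.0456]
[ 0.4611 -0.0406]
t 8.07 p [ 0.5571 -0.2724  0.1334] op 0.192
-> (np.float64(0.5887027093589202), np.float64(-0.05062138212658208), 0.12, -4.5) rows 8
  rows 5 per row [0.0073, 0.027, 0.0017, 0.0002, 0.0001, 0.1554] END [0.0366, 0.1351, 0.0084, 0.001, 0.0007, 0.7772]
  rows 3 per row [0.0242, 0.0141, 0.0017, 0.0002, 0.0001, 0.1554] END [0.0725, 0.0424, 0.005, 0.0006, 0.0004, 0.4663]
-> (np.float64(0.5887027093589202), np.float64(-0.05062138212658208), 0.025, -4.5) rows 3
  rows 3 per row [0.0, 0.0, 0.0317, 0.0, 0.0, 0.0] END [0.0, 0.0, 0.095, 0.0, 0.0, 0.0]
```

carry_out(deltas=[0.007, 0.027, 0.002, 0, 0, 0.155, 0.0146, 0.054, 0.003, 0, 0, 0.311, 0.022, 0.081, 0.005, 0, 0, 0.466, 0.029, 0.108, 0.007, 0, 0, 0.622, 0.0366, 0.1351, 0.0084, 0, 0, 0.7772])

```text
time: 8.7
eef_pos: [0.5771, -0.1331, 0.124]
tcp_rot: [0.56, 0.829, 0.0, 0.001]
contact_force: [-0.1, -0.0, -1.7]
opening: 0.194
finger_force: 61.2
```

carry_out(deltas=[0.024, 0.014, 0.002, 0, 0, 0.155, 0.048, 0.028, 0.003, 0, 0, 0.311, 0.0725, 0.0424, 0.005, 0, 0, 0.4663, 0.0725, 0.0424, 0.005, 0, 0, 0.4663, 0.0725, 0.0424, 0.005, 0, 0, 0.4663])

```text
time: 9.32
eef_pos: [0.589, -0.0512, 0.1191]
tcp_rot: [0.734, 0.679, 0.001, 0.001]
contact_force: [-0.7, 0.2, -1.3]
opening: 0.192
finger_force: 61.2
```

```bash
python3 -c "
from plan import *
plan([(.5887,-.0506,.035,-4.5)],.04,9)
p,d,K,E=cam('top');W=world(d,K,E);save('t2.png',p)
save('t2c.png',cv2.resize(p[130:280,260:420],None,fx=4,fy=4,interpolation=cv2.INTER_CUBIC))"
```

```text
t 9.32 p [ 0.589  -0.0512  0.1191] op 0.192
-> (0.5887, -0.0506, 0.035, -4.5) rows 3
  rows 3 per row [0.0002, -0.0002, 0.028, 0.0008, 0.0002, 0.0006] END [0.0007, -0.0005, 0.0841, 0.0023, 0.0007, 0.0017]
```

View pics/t2c.png

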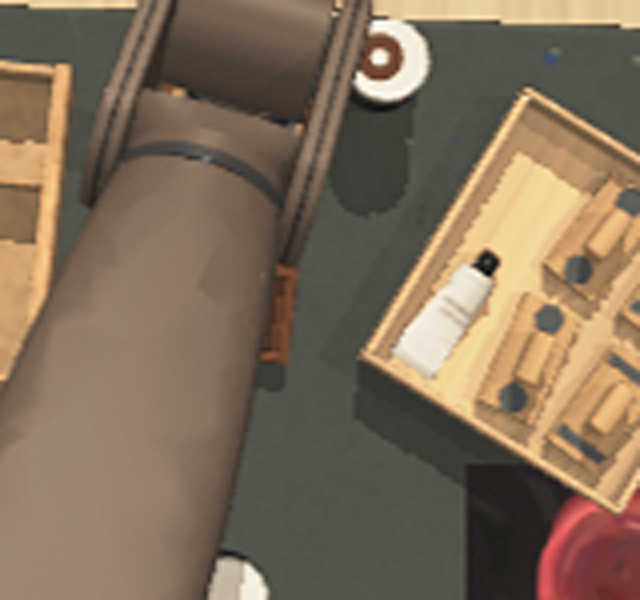

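The arm hides the board and block A's place in the crate is empty, so block A is in the gripper. Lowering it.

carry_out(deltas=[0, 0, 0.03, 0, 0, 0, 0, 0, 0.06, 0, 0, 0, 0, 0, 0.08, 0, 0, 0, 0, 0, 0.0945, 0, 0, 0, 0, 0, 0.0945, 0, 0, 0])

```text
time: 10.0
eef_pos: [0.5896, -0.0513, 0.0243]
tcp_rot: [0.734, 0.679, 0.001, 0.001]
contact_force: [0.9, 0.4, -0.2]
opening: 0.192
finger_force: 62.4
```

```bash
python3 -c "
from plan import *
print(ctrl.get_state()['contact_force'])
plan([(.5887,-.0506,.024,-4.5)],.04,9)"
```

```text
[ 0.92948967  0.4153751  -0.22347433]
t 10.0 p [ 0.5896 -0.0513  0.0243] op 0.192
-> (0.5887, -0.0506, 0.024, -4.5) rows 1
  rows 1 per row [0.0006, -0.0009, 0.0003, 0.0025, 0.0003, -0.0001] END [0.0006, -0.0009, 0.0003, 0.0025, 0.0003, -0.0001]
```

carry_out(deltas=[0, 0, 0, 0, 0, 0, 0, 0, 0, 0, 0, 0], grip=36)

```text
time: 10.25
eef_pos: [0.5899, -0.051, 0.0253]
tcp_rot: [0.734, 0.679, 0.001, 0.002]
contact_force: [0.0, 0.6, 0.3]
opening: 0.358
finger_force: 0.0
```

carry_out(deltas=[0, 0, -0.04, 0, 0, 0, 0, 0, -0.08, 0, 0, 0, 0, 0, -0.12, 0, 0, 0, 0, 0, -0.12, 0, 0, 0])

```text
time: 10.75
eef_pos: [0.5919, -0.0514, 0.1498]
tcp_rot: [0.734, 0.679, 0.003, 0.005]
contact_force: [-0.0, 0.2, -0.0]
opening: 0.359
finger_force: 0.0
```

```bash
python3 -c "
from plan import *
plan([(.5234,-.329,.10,53.7)],.055,9)"
```

```text
t 10.75 p [ 0.5919 -0.0514  0.1498] op 0.359
-> (0.5234, -0.329, 0.1, 53.7) rows 7
  rows 5 per row [-0.0403, -0.0068, 0.0071, 0.0014, 0.0011, -0.145] END [-0.2014, -0.0338, 0.0355, 0.0071, 0.0056, -0.7252]
  rows 2 per row [-0.0257, -0.0317, 0.0071, 0.0014, 0.0011, -0.145] END [-0.0514, -0.0635, 0.0141, 0.0029, 0.0023, -0.2901]
```

carry_out(deltas=[-0.04, -0.007, 0.007, 0.001, 0.001, -0.145, -0.08, -0.0135, 0.014, 0.003, 0.002, -0.29, -0.121, -0.02, 0.021, 0.004, 0.003, -0.435, -0.161, -0.027, 0.028, 0.006, 0.004, -0.58, -0.2014, -0.0338, 0.0355, 0.007, 0.0056, -0.7252], grip=34)

```text
time: 11.38
eef_pos: [0.5386, -0.2497, 0.1076]
tcp_rot: [0.444, 0.896, 0.0, -0.004]
contact_force: [1.2, 0.3, -0.6]
opening: 0.339
finger_force: 0.0
```

carry_out(deltas=[-0.0257, -0.0317, 0.007, 0.001, 0.001, -0.145, -0.0514, -0.0635, 0.014, 0.003, 0.002, -0.29, -0.0514, -0.0635, 0.014, 0.003, 0.002, -0.29, -0.0514, -0.0635, 0.014, 0.003, 0.002, -0.29])

```text
time: 11.88
eef_pos: [0.5194, -0.3274, 0.0939]
tcp_rot: [0.312, 0.95, 0.0, -0.006]
contact_force: [0.3, 0.3, 0.5]
opening: 0.344
finger_force: 0.0
```

```bash
cat > board.py <<'E'
from ribs import *
def board(tag):
    p,W=ribs(tag); X,Y,Z=W[...,0],W[...,1],W[...,2]
    m=(X>.4)&(X<.66)&(Y>-.12)&(Y<.03)&(Z>.0355)&(Z<.05)
    for P in blobs(W,m,15): print('board rib',rect(P[:,:2]),np.median(P[:,2]).round(4))
    return p,W
E
python3 -c "
from board import *; from plan import *
p,W=board('t3'); save('t3c.png',cv2.resize(p[130:280,180:440],None,fx=3,fy=3,interpolation=cv2.INTER_CUBIC))
plan([(.5234,-.329,.021,53.7)],.04)"
```

```text
board rib (array([ 0.5908, -0.0497]), array([37., 17.]), 85.7) 0.0396
t 11.93 p [ 0.5197 -0.327   0.0942] op 0.345
-> (0.5234, -0.329, 0.021, 53.7) rows 2
  rows 2 per row [-0.0025, 0.0004, 0.0366, -0.0017, -0.0051, -0.0003] END [-0.0049, 0.0009, 0.0732, -0.0034, -0.0102, -0.0006]
```

View pics/t3c.png

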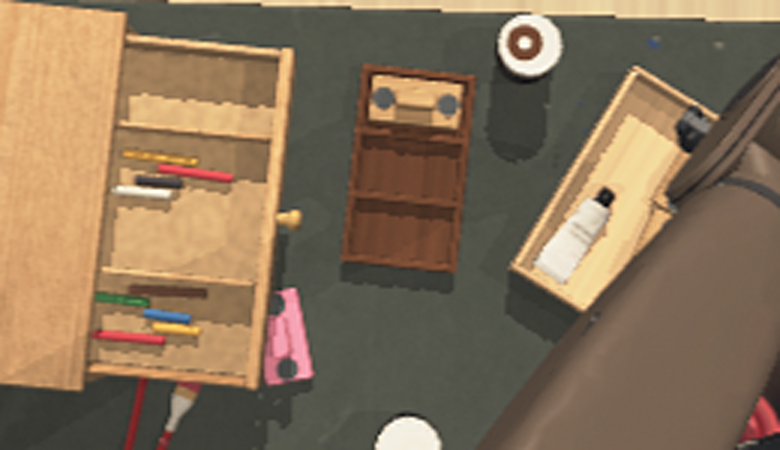

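The disc block lies flat in the far nest, and the drawer's middle compartment is in clear view. Measuring the drawer from this picture and grasping block B.

```bash
python3 - <<'E'
from m import *
W=np.load('t3.npz')['W'];X,Y,Z=W[...,0],W[...,1],W[...,2]
for lo,hi in((.108,.124),(.138,.149),(.151,.160)):
  for P in blobs(W,(Z>lo)&(Z<hi)&(Y>0.03)&(Y<.22)&(X<.7),25): print(lo,rect(P[:,:2]),len(P),np.median(P[:,2]).round(4))
E
```

```text
0.108 (array([0.579 , 0.1501]), array([142.,  69.]), 86.0) 1297 0.1155
0.108 (array([0.4752, 0.155 ]), array([138., 127.]), 86.4) 2169 0.1157
0.108 (array([0.3672, 0.1579]), array([128.,  81.]), 86.1) 1260 0.1159
0.138 (array([0.6183, 0.1847]), array([53.,  7.]), 86.3) 50 0.146
0.138 (array([0.615 , 0.1398]), array([37.,  6.]), 85.0) 36 0.1466
0.138 (array([0.6121, 0.097 ]), array([43.,  6.]), 85.6) 44 0.1461
0.138 (array([0.5396, 0.1489]), array([137.,   4.]), 86.0) 84 0.1424
0.138 (array([0.4113, 0.1746]), array([87.,  4.]), 86.1) 53 0.1423
0.138 (array([0.3239, 0.1565]), array([126.,   6.]), 86.0) 127 0.1461
0.151 (array([0.4642, 0.0771]), array([298.,  10.]), -4.0) 436 0.1545
```

carry_out(deltas=[-0.005, 0.001, 0.03, -0.003, -0.01, 0, -0.005, 0.001, 0.055, -0.003, -0.01, 0, -0.005, 0.001, 0.073, -0.003, -0.01, 0, -0.005, 0.001, 0.073, -0.003, -0.01, 0])

```text
time: 12.42
eef_pos: [0.523, -0.3285, 0.0201]
tcp_rot: [0.311, 0.95, 0.0, -0.001]
contact_force: [0.6, -0.6, 0.6]
opening: 0.341
finger_force: 0.0
```

carry_out(deltas=[0, 0, 0, 0, 0, 0, 0, 0, 0, 0, 0, 0, 0, 0, 0, 0, 0, 0], grip=0)

```text
time: 12.8
eef_pos: [0.524, -0.3305, 0.0225]
tcp_rot: [0.312, 0.95, -0.001, 0.001]
contact_force: [0.6, 0.0, -0.1]
opening: 0.192
finger_force: 60.9
```

carry_out(deltas=[0, 0, -0.03, 0, 0, 0, 0, 0, -0.07, 0, 0, 0, 0, 0, -0.1, 0, 0, 0])

```text
time: 13.18
eef_pos: [0.524, -0.3304, 0.1239]
tcp_rot: [0.312, 0.95, -0.001, 0.001]
contact_force: [-0.0, -0.0, -0.6]
opening: 0.189
finger_force: 60.9
```

```bash
python3 -c "
from plan import *
plan([(.5255,-.0456,.12,-4.5)],.04,9)"
```

```text
t 13.18 p [ 0.524  -0.3304  0.1239] op 0.189
-> (0.5255, -0.0456, 0.12, -4.5) rows 8
  rows 5 per row [0.0209, 0.0288, 0.0004, 0.0001, 0.0004, 0.1269] END [0.1047, 0.144, 0.002, 0.0004, 0.002, 0.6345]
  rows 3 per row [0.0339, 0.0108, 0.0004, 0.0001, 0.0004, 0.1269] END [0.1018, 0.0323, 0.0013, 0.0003, 0.0012, 0.3807]
```

carry_out(deltas=[0.021, 0.029, 0, 0, 0, 0.127, 0.042, 0.058, 0.001, 0, 0, 0.254, 0.063, 0.086, 0.001, 0, 0, 0.381, 0.084, 0.115, 0.002, 0, 0, 0.508, 0.1047, 0.144, 0.002, 0, 0.002, 0.6345])

```text
time: 13.8
eef_pos: [0.5244, -0.1509, 0.1197]
tcp_rot: [0.594, 0.804, -0.0, -0.0]
contact_force: [0.9, 0.5, -0.2]
opening: 0.194
finger_force: 60.9
```

carry_out(deltas=[0.034, 0.011, 0, 0, 0, 0.127, 0.068, 0.022, 0.001, 0, 0.001, 0.254, 0.1018, 0.0323, 0.001, 0, 0.001, 0.3807, 0.1018, 0.0323, 0.001, 0, 0.001, 0.3807, 0.1018, 0.0323, 0.001, 0, 0.001, 0.3807])

```text
time: 14.42
eef_pos: [0.5253, -0.0455, 0.1189]
tcp_rot: [0.734, 0.679, 0.0, -0.0]
contact_force: [0.5, -0.5, -1.8]
opening: 0.198
finger_force: 60.9
```

```bash
python3 -c "
from plan import *
plan([(.5255,-.0456,.0232,-4.5)],.03,9)"
```

```text
t 14.43 p [ 0.5253 -0.0455  0.1189] op 0.198
-> (0.5255, -0.0456, 0.0232, -4.5) rows 4
  rows 4 per row [-0.0, 0.0001, 0.0239, -0.0001, -0.0002, 0.0003] END [-0.0002, 0.0002, 0.0957, -0.0003, -0.0008, 0.0014]
```

carry_out(deltas=[0, 0, 0.03, 0, 0, 0, 0, 0, 0.06, 0, 0, 0, 0, 0, 0.08, 0, 0, 0, 0, 0, 0.0955, 0, 0, 0, 0, 0, 0.0955, 0, 0, 0])

```text
time: 15.05
eef_pos: [0.5254, -0.0459, 0.0228]
tcp_rot: [0.735, 0.679, 0.0, -0.001]
contact_force: [-0.1, -1.1, -1.5]
opening: 0.196
finger_force: 62.0
```

carry_out(deltas=[0, 0, 0, 0, 0, 0, 0, 0, 0, 0, 0, 0], grip=36)

```text
time: 15.3
eef_pos: [0.5256, -0.0453, 0.0238]
tcp_rot: [0.734, 0.679, 0.001, -0.0]
contact_force: [0.5, -0.8, 0.5]
opening: 0.359
finger_force: 0.0
```

carry_out(deltas=[0, 0, -0.04, 0, 0, 0, 0, 0, -0.08, 0, 0, 0, 0, 0, -0.12, 0, 0, 0, 0, 0, -0.12, 0, 0, 0])

```text
time: 15.8
eef_pos: [0.5281, -0.0459, 0.1479]
tcp_rot: [0.734, 0.679, 0.003, 0.003]
contact_force: [-0.7, -0.9, 0.6]
opening: 0.362
finger_force: 0.0
```

```bash
python3 -c "
from plan import *
plan([(.4303,-.2753,.10,68.5)],.055,9)"
```

```text
t 15.8 p [ 0.5281 -0.0459  0.1479] op 0.362
-> (0.4303, -0.2753, 0.1, 68.5) rows 9
  rows 5 per row [-0.0263, -0.0089, 0.0053, 0.0008, 0.0007, -0.1415] END [-0.1313, -0.0444, 0.0263, 0.0039, 0.0033, -0.7076]
  rows 4 per row [-0.0142, -0.0238, 0.0053, 0.0008, 0.0007, -0.1415] END [-0.0568, -0.0952, 0.021, 0.0031, 0.0027, -0.5661]
```

```bash
python3 ribs.py t4
```

```text
rib (array([ 0.4887, -0.3865]), array([37., 18.]), -36.4) 70
rib (array([ 0.4379, -0.2922]), array([38., 17.]), -26.4) 75
rib (array([ 0.3947, -0.3324]), array([38., 18.]), -35.4) 72
```

carry_out(deltas=[-0.026, -0.009, 0.005, 0.001, 0.001, -0.1415, -0.0525, -0.018, 0.01, 0.002, 0.001, -0.283, -0.079, -0.027, 0.016, 0.002, 0.002, -0.4245, -0.105, -0.0355, 0.021, 0.003, 0.003, -0.566, -0.1313, -0.0444, 0.0263, 0.004, 0.003, -0.7076], grip=34)

```text
time: 16.48
eef_pos: [0.4691, -0.1727, 0.1147]
tcp_rot: [0.451, 0.892, 0.0, -0.005]
contact_force: [0.6, -0.2, -0.7]
opening: 0.338
finger_force: 0.0
```

carry_out(deltas=[-0.014, -0.024, 0.005, 0.001, 0.001, -0.1415, -0.028, -0.048, 0.01, 0.001, 0.001, -0.283, -0.043, -0.071, 0.016, 0.002, 0.002, -0.4245, -0.0568, -0.0952, 0.021, 0.003, 0.003, -0.5661, -0.0568, -0.0952, 0.021, 0.003, 0.003, -0.5661])

```text
time: 17.1
eef_pos: [0.4254, -0.2747, 0.0937]
tcp_rot: [0.188, 0.982, 0.001, -0.006]
contact_force: [-0.2, 0.9, 0.2]
opening: 0.342
finger_force: 0.0
```

```bash
python3 -c "
from board import *; from plan import *
p,W=board('t5')
plan([(.4303,-.2753,.021,68.5)],.04)"
```

```text
rib (array([ 0.4975, -0.3934]), array([17., 15.]), -87.9) 27
board rib (array([ 0.5907, -0.0499]), array([37., 18.]), 83.8) 0.0391
board rib (array([ 0.5262, -0.0485]), array([37., 17.]), 85.7) 0.039
t 17.15 p [ 0.4259 -0.274   0.094 ] op 0.341
-> (0.4303, -0.2753, 0.021, 68.5) rows 2
  rows 2 per row [-0.0027, 0.0002, 0.0365, 0.0002, -0.0063, -0.0019] END [-0.0055, 0.0004, 0.073, 0.0005, -0.0127, -0.0038]
```

Block C had been knocked: the rib is now at (0.438,-0.292), -26°. Correcting for it.

```bash
python3 -c "
from plan import *
plan([(.4379,-.2922,.021,64)],.04)"
```

```text
t 17.15 p [ 0.4259 -0.274   0.094 ] op 0.341
-> (0.4379, -0.2922, 0.021, 64) rows 2
  rows 2 per row [-0.0094, -0.0063, 0.0364, -0.0, -0.0064, 0.0374] END [-0.0188, -0.0125, 0.0728, -0.0, -0.0127, 0.0747]
```

carry_out(deltas=[-0.0188, -0.0125, 0.01, 0, -0.013, 0.075, -0.0188, -0.0125, 0.03, 0, -0.013, 0.075, -0.0188, -0.0125, 0.055, 0, -0.013, 0.075, -0.0188, -0.0125, 0.0728, 0, -0.013, 0.075, -0.0188, -0.0125, 0.0728, 0, -0.013, 0.075])

```text
time: 17.77
eef_pos: [0.4383, -0.2911, 0.0208]
tcp_rot: [0.223, 0.975, 0.0, -0.0]
contact_force: [0.2, 0.6, 1.5]
opening: 0.339
finger_force: 0.0
```

carry_out(deltas=[0, 0, 0, 0, 0, 0, 0, 0, 0, 0, 0, 0, 0, 0, 0, 0, 0, 0], grip=0)

```text
time: 18.15
eef_pos: [0.4394, -0.293, 0.0232]
tcp_rot: [0.223, 0.975, -0.001, 0.002]
contact_force: [0.4, -0.5, -2.2]
opening: 0.198
finger_force: 61.4
```

carry_out(deltas=[0, 0, -0.03, 0, 0, 0, 0, 0, -0.07, 0, 0, 0, 0, 0, -0.1, 0, 0, 0])

```text
time: 18.52
eef_pos: [0.4392, -0.2929, 0.1246]
tcp_rot: [0.223, 0.975, -0.002, 0.002]
contact_force: [-0.5, -0.3, -2.1]
opening: 0.192
finger_force: 61.4
```

```bash
python3 -c "
from plan import *
plan([(.4617,-.0415,.12,-4.5)],.04,9)"
```

```text
t 18.52 p [ 0.4392 -0.2929  0.1246] op 0.192
-> (0.4617, -0.0415, 0.12, -4.5) rows 8
  rows 5 per row [0.0112, 0.0295, 0.0005, 0.0002, 0.0007, 0.1498] END [0.0558, 0.1476, 0.0023, 0.0008, 0.0035, 0.7492]
  rows 3 per row [0.0283, 0.014, 0.0005, 0.0002, 0.0007, 0.1498] END [0.0848, 0.042, 0.0015, 0.0005, 0.0021, 0.4495]
```

carry_out(deltas=[0.011, 0.0295, 0, 0, 0.001, 0.15, 0.022, 0.059, 0.001, 0, 0.001, 0.3, 0.0335, 0.0885, 0.001, 0, 0.002, 0.4495, 0.0446, 0.118, 0.002, 0, 0.003, 0.6, 0.0558, 0.1476, 0.002, 0.001, 0.0035, 0.7492])

```text
time: 19.15
eef_pos: [0.4528, -0.1344, 0.1204]
tcp_rot: [0.567, 0.824, -0.0, 0.0]
contact_force: [0.8, 0.1, -1.7]
opening: 0.194
finger_force: 61.5
```

carry_out(deltas=[0.028, 0.014, 0, 0, 0.001, 0.15, 0.0565, 0.028, 0.001, 0, 0.001, 0.3, 0.0848, 0.042, 0.0015, 0, 0.002, 0.4495, 0.0848, 0.042, 0.0015, 0, 0.002, 0.4495, 0.0848, 0.042, 0.0015, 0, 0.002, 0.4495])

```text
time: 19.77
eef_pos: [0.4614, -0.0415, 0.1189]
tcp_rot: [0.734, 0.679, 0.0, -0.0]
contact_force: [0.2, 0.2, -1.1]
opening: 0.191
finger_force: 61.5
```

```bash
python3 -c "
from plan import *
plan([(.4617,-.0415,.0237,-4.5)],.03,9)"
```

```text
t 19.77 p [ 0.4614 -0.0415  0.1189] op 0.191
-> (0.4617, -0.0415, 0.0237, -4.5) rows 4
  rows 4 per row [-0.0, 0.0001, 0.0238, -0.0001, -0.0001, 0.0004] END [-0.0001, 0.0003, 0.0952, -0.0006, -0.0006, 0.0017]
```

carry_out(deltas=[0, 0, 0.03, 0, 0, 0, 0, 0, 0.06, 0, 0, 0, 0, 0, 0.08, 0, 0, 0, 0, 0, 0.095, 0, 0, 0, 0, 0, 0.095, 0, 0, 0])

```text
time: 20.4
eef_pos: [0.4615, -0.0418, 0.0234]
tcp_rot: [0.734, 0.679, -0.0, -0.001]
contact_force: [0.5, 0.3, -1.4]
opening: 0.196
finger_force: 62.5
```

carry_out(deltas=[0, 0, 0, 0, 0, 0, 0, 0, 0, 0, 0, 0], grip=36)

```text
time: 20.65
eef_pos: [0.4618, -0.0413, 0.0243]
tcp_rot: [0.734, 0.679, 0.0, -0.0]
contact_force: [0.1, 0.5, 1.0]
opening: 0.357
finger_force: 0.0
```

carry_out(deltas=[0, 0, -0.04, 0, 0, 0, 0, 0, -0.08, 0, 0, 0, 0, 0, -0.12, 0, 0, 0, 0, 0, -0.12, 0, 0, 0])

```text
time: 21.15
eef_pos: [0.4641, -0.042, 0.1481]
tcp_rot: [0.734, 0.679, 0.002, 0.003]
contact_force: [-0.1, 0.6, -0.5]
opening: 0.358
finger_force: 0.0
```

```bash
python3 ribs.py t6; python3 -c "
from plan import *
plan([(.4889,-.3867,.10,52.5)],.055,9)"
```

```text
rib (array([ 0.4885, -0.3862]), array([39., 16.]), -33.0) 68
rib (array([ 0.3945, -0.3322]), array([40., 17.]), -34.6) 74
t 21.2 p [ 0.4626 -0.0415  0.1457] op 0.359
-> (0.4889, -0.3867, 0.1, 52.5) rows 7
  rows 5 per row [-0.0489, 0.0076, 0.0066, 0.0005, 0.0003, -0.1421] END [-0.2444, 0.0379, 0.0328, 0.0024, 0.0013, -0.7103]
  rows 2 per row [-0.042, -0.0261, 0.0065, 0.0005, 0.0003, -0.1421] END [-0.084, -0.0522, 0.013, 0.0009, 0.0005, -0.2841]
```

carry_out(deltas=[-0.049, 0.0076, 0.007, 0, 0, -0.142, -0.098, 0.015, 0.013, 0.001, 0, -0.284, -0.147, 0.023, 0.02, 0.001, 0.001, -0.426, -0.1955, 0.03, 0.026, 0.002, 0.001, -0.568, -0.2444, 0.0379, 0.0328, 0.002, 0.001, -0.71], grip=34)

```text
time: 21.82
eef_pos: [0.479, -0.2886, 0.1084]
tcp_rot: [0.45, 0.893, 0.0, -0.003]
contact_force: [0.6, 0.3, 0.2]
opening: 0.339
finger_force: 0.0
```

carry_out(deltas=[-0.042, -0.026, 0.006, 0, 0, -0.14, -0.084, -0.052, 0.013, 0.001, 0, -0.275, -0.084, -0.052, 0.013, 0.001, 0, -0.275, -0.084, -0.052, 0.013, 0.001, 0, -0.275])

```text
time: 22.32
eef_pos: [0.4867, -0.385, 0.0955]
tcp_rot: [0.327, 0.945, 0.001, -0.004]
contact_force: [-0.1, 0.6, -0.7]
opening: 0.341
finger_force: 0.0
```

```bash
python3 -c "
from board import *; from plan import *
p,W=board('t7')
save('t7c.png',cv2.resize(p[130:280,180:440],None,fx=3,fy=3,interpolation=cv2.INTER_CUBIC))
plan([(.4887,-.3865,.021,53.3)],.04)"
```

```text
board rib (array([ 0.591 , -0.0498]), array([37., 17.]), 84.9) 0.0388
board rib (array([ 0.5268, -0.0486]), array([36., 18.]), 89.9) 0.0389
board rib (array([ 0.4631, -0.0407]), array([38., 17.]), 86.4) 0.0391
t 22.38 p [ 0.487  -0.3846  0.0961] op 0.342
-> (0.4887, -0.3865, 0.021, 53.3) rows 2
  rows 2 per row [-0.0015, -0.0002, 0.0375, -0.0004, -0.0032, -0.0119] END [-0.003, -0.0003, 0.075, -0.0009, -0.0064, -0.0238]
```

View pics/t7c.png

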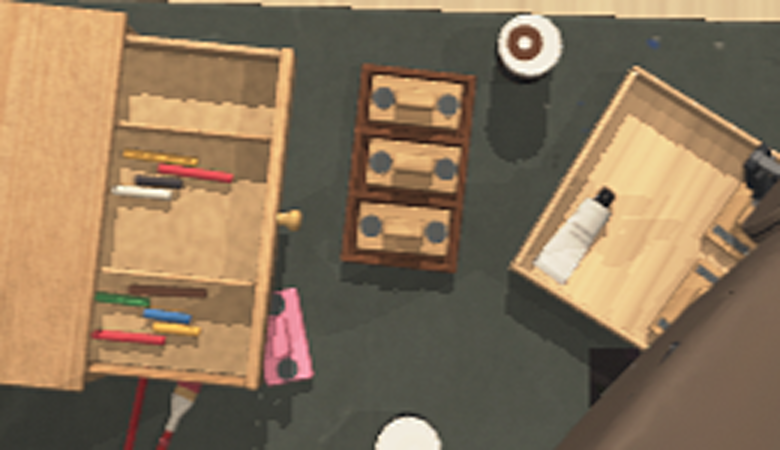

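All three disc blocks sit in their nests. Now the first bar block.

carry_out(deltas=[-0.003, 0, 0.03, -0.001, -0.006, -0.024, -0.003, 0, 0.055, -0.001, -0.006, -0.024, -0.003, 0, 0.075, -0.001, -0.006, -0.024, -0.003, 0, 0.075, -0.001, -0.006, -0.024])

```text
time: 22.88
eef_pos: [0.4887, -0.3859, 0.0204]
tcp_rot: [0.314, 0.949, 0.0, -0.001]
contact_force: [-0.0, 0.4, -0.2]
opening: 0.341
finger_force: 0.0
```

carry_out(deltas=[0, 0, 0, 0, 0, 0, 0, 0, 0, 0, 0, 0, 0, 0, 0, 0, 0, 0], grip=0)

```text
time: 23.25
eef_pos: [0.4899, -0.3883, 0.023]
tcp_rot: [0.315, 0.949, -0.001, 0.001]
contact_force: [0.3, -0.2, -2.1]
opening: 0.187
finger_force: 61.4
```

carry_out(deltas=[0, 0, -0.04, 0, 0, 0, 0, 0, -0.09, 0, 0, 0, 0, 0, -0.14, 0, 0, 0, 0, 0, -0.19, 0, 0, 0, 0, 0, -0.2, 0, 0, 0])

```text
time: 23.88
eef_pos: [0.4909, -0.3893, 0.228]
tcp_rot: [0.315, 0.949, -0.003, 0.005]
contact_force: [-1.0, 0.5, -2.3]
opening: 0.192
finger_force: 61.6
```

```bash
python3 -c "
from plan import *
plan([(.4767,.1764,.215,85.9)],.05,9)"
```

```text
t 23.88 p [ 0.4909 -0.3893  0.228 ] op 0.192
-> (0.4767, 0.1764, 0.215, 85.9) rows 12
  rows 5 per row [0.0291, 0.0371, 0.0006, -0.0005, 0.0009, -0.0474] END [0.1456, 0.1855, 0.0032, -0.0024, 0.0045, -0.2369]
  rows 5 per row [0.0196, 0.0429, 0.0009, -0.0005, 0.0009, -0.0474] END [0.098, 0.2145, 0.0043, -0.0024, 0.0045, -0.2369]
  rows 2 per row [0.009, 0.0463, 0.001, -0.0005, 0.0009, -0.0474] END [0.0179, 0.0926, 0.0021, -0.001, 0.0018, -0.0948]
```

carry_out(deltas=[0.029, 0.037, 0, 0, 0.001, -0.047, 0.058, 0.074, 0.001, -0.001, 0.002, -0.095, 0.087, 0.111, 0.002, -0.001, 0.003, -0.142, 0.1165, 0.148, 0.003, -0.002, 0.004, -0.19, 0.1456, 0.1855, 0.003, -0.002, 0.0045, -0.237])

```text
time: 24.5
eef_pos: [0.4821, -0.1499, 0.2167]
tcp_rot: [0.2, 0.98, 0.001, -0.002]
contact_force: [-0.2, -0.2, -0.9]
opening: 0.191
finger_force: 61.5
```

carry_out(deltas=[0.0196, 0.043, 0.001, 0, 0.001, -0.047, 0.039, 0.086, 0.002, -0.001, 0.002, -0.095, 0.059, 0.129, 0.003, -0.001, 0.003, -0.142, 0.078, 0.172, 0.004, -0.002, 0.004, -0.19, 0.098, 0.2145, 0.004, -0.002, 0.0045, -0.237])

```text
time: 25.12
eef_pos: [0.4761, 0.0854, 0.2134]
tcp_rot: [0.082, 0.997, 0.002, -0.004]
contact_force: [0.7, 0.3, -1.8]
opening: 0.193
finger_force: 61.5
```

carry_out(deltas=[0.009, 0.046, 0.001, 0, 0.001, -0.047, 0.018, 0.0926, 0.002, -0.001, 0.002, -0.095, 0.018, 0.0926, 0.002, -0.001, 0.002, -0.095, 0.018, 0.0926, 0.002, -0.001, 0.002, -0.095])

```text
time: 25.62
eef_pos: [0.4741, 0.1779, 0.2124]
tcp_rot: [0.035, 0.999, 0.003, -0.005]
contact_force: [-0.0, -0.6, -2.0]
opening: 0.192
finger_force: 61.6
```

```bash
python3 -c "
from plan import *
plan([(.4767,.1764,.134,85.9)],.03,9)"
```

```text
t 25.62 p [0.4741 0.1779 0.2124] op 0.192
-> (0.4767, 0.1764, 0.134, 85.9) rows 3
  rows 3 per row [-0.0011, -0.0006, 0.0261, 0.0016, -0.0033, 0.0002] END [-0.0034, -0.0017, 0.0783, 0.0048, -0.0099, 0.0007]
```

carry_out(deltas=[-0.002, -0.001, 0.02, 0.002, -0.005, 0, -0.002, -0.001, 0.045, 0.002, -0.005, 0, -0.002, -0.001, 0.065, 0.002, -0.005, 0, -0.002, -0.001, 0.077, 0.002, -0.005, 0, -0.002, -0.001, 0.078, 0.002, -0.005, 0])

```text
time: 26.25
eef_pos: [0.4758, 0.1767, 0.1348]
tcp_rot: [0.036, 0.999, 0.002, -0.002]
contact_force: [0.8, 0.7, -2.2]
opening: 0.196
finger_force: 61.6
```

```bash
python3 -c "
from plan import *
plan([(.4767,.1764,.134,85.9)],.03,9)"
```

```text
t 26.25 p [0.4758 0.1767 0.1348] op 0.196
-> (0.4767, 0.1764, 0.134, 85.9) rows 1
  rows 1 per row [-0.001, -0.0002, 0.0008, 0.0033, -0.0046, -0.0011] END [-0.001, -0.0002, 0.0008, 0.0033, -0.0046, -0.0011]
```

carry_out(deltas=[-0.001, 0, 0.001, 0.003, -0.004, 0, -0.001, 0, 0.0015, 0.003, -0.004, 0])

```text
time: 26.5
eef_pos: [0.478, 0.1776, 0.1353]
tcp_rot: [0.036, 0.999, 0.001, 0.002]
contact_force: [-0.0, 0.4, -1.6]
opening: 0.193
finger_force: 61.6
```

carry_out(deltas=[0, 0, 0, 0, 0, 0, 0, 0, 0, 0, 0, 0], grip=34)

```text
time: 26.75
eef_pos: [0.4778, 0.1777, 0.1351]
tcp_rot: [0.035, 0.999, 0.001, 0.002]
contact_force: [0.3, 0.3, -0.3]
opening: 0.34
finger_force: 0.0
```

carry_out(deltas=[0, 0, -0.03, 0, 0, 0, 0, 0, -0.06, 0, 0, 0, 0, 0, -0.09, 0, 0, 0, 0, 0, -0.09, 0, 0, 0])

```text
time: 27.25
eef_pos: [0.479, 0.1778, 0.2278]
tcp_rot: [0.035, 0.999, 0.001, 0.004]
contact_force: [-0.1, 0.0, -0.2]
opening: 0.339
finger_force: 0.0
```

```bash
python3 ribs.py t8; python3 -c "
from plan import *
plan([(.3945,-.3323,.20,54.8),(.3945,-.3323,.10,54.8)],.05,9)"
```

```text
rib (array([ 0.3946, -0.3323]), array([40., 17.]), -36.9) 66
t 27.3 p [0.4778 0.1776 0.2255] op 0.342
-> (0.3945, -0.3323, 0.2, 54.8) rows 11
  rows 5 per row [0.0043, -0.0468, 0.0022, 0.0003, 0.0004, 0.0494] END [0.0214, -0.2339, 0.0111, 0.0013, 0.0018, 0.247]
  rows 5 per row [-0.0073, -0.0464, 0.0023, 0.0003, 0.0004, 0.0494] END [-0.0365, -0.232, 0.0114, 0.0013, 0.0018, 0.247]
  rows 1 per row [-0.0184, -0.0432, 0.0023, 0.0003, 0.0004, 0.0494] END [-0.0184, -0.0432, 0.0023, 0.0003, 0.0004, 0.0494]
-> (0.3945, -0.3323, 0.1, 54.8) rows 2
  rows 2 per row [0.0, 0.0, 0.05, 0.0, 0.0, 0.0] END [0.0, 0.0, 0.1, 0.0, 0.0, 0.0]
```

carry_out(deltas=[-0.001, -0.0468, 0.002, 0, 0, 0.049, -0.0015, -0.0936, 0.004, 0, 0, 0.099, -0.002, -0.14, 0.007, 0, 0, 0.148, -0.003, -0.187, 0.009, 0, 0, 0.198, -0.004, -0.234, 0.011, 0, 0, 0.247])

```text
time: 27.92
eef_pos: [0.4633, -0.0573, 0.2112]
tcp_rot: [0.159, 0.987, 0.001, -0.001]
contact_force: [1.1, -0.1, 0.5]
opening: 0.342
finger_force: 0.0
```

carry_out(deltas=[-0.0026, -0.048, 0.002, 0, 0, 0.049, -0.005, -0.096, 0.004, 0, 0, 0.099, -0.0077, -0.144, 0.007, 0, 0, 0.148, -0.01, -0.192, 0.009, 0, 0, 0.198, -0.0128, -0.24, 0.011, 0, 0, 0.247])

```text
time: 28.55
eef_pos: [0.4003, -0.2889, 0.1998]
tcp_rot: [0.28, 0.96, 0.001, -0.001]
contact_force: [0.3, 0.2, 0.1]
opening: 0.34
finger_force: 0.0
```

carry_out(deltas=[-0.018, -0.043, 0.02, 0, 0, 0.049, -0.018, -0.043, 0.06, 0, 0, 0.049, -0.018, -0.043, 0.1, 0, 0, 0.049, -0.018, -0.043, 0.1, 0, 0, 0.049])

```text
time: 29.05
eef_pos: [0.3912, -0.3309, 0.0967]
tcp_rot: [0.302, 0.953, 0.004, -0.004]
contact_force: [-0.4, -0.4, -0.4]
opening: 0.342
finger_force: 0.0
```

```bash
python3 - <<'E'
from ribs import *; from plan import *
p,W=ribs('t9'); X,Y,Z=W[...,0],W[...,1],W[...,2]
for P in blobs(W,(Z>.1445)&(Z<.160)&(X<.535)&(X>.42)&(Y>.095)&(Y<.215),15): print('drawer rib',rect(P[:,:2]),np.median(P[:,2]).round(4))
save('t9c.png',cv2.resize(p[130:280,180:440],None,fx=3,fy=3,interpolation=cv2.INTER_CUBIC))
plan([(.3945,-.3323,.021,54.3)],.04)
E
```

```text
rib (array([ 0.3873, -0.3218]), array([15.,  8.]), -40.8) 17
drawer rib (array([0.4774, 0.1768]), array([37., 19.]), 0.3) 0.1488
t 29.1 p [ 0.3927 -0.3325  0.0995] op 0.343
-> (0.3945, -0.3323, 0.021, 54.3) rows 2
  rows 2 per row [-0.0009, 0.0005, 0.0392, 0.0016, -0.0023, 0.0044] END [-0.0017, 0.001, 0.0784, 0.0032, -0.0047, 0.0088]
```

View pics/t9c.png

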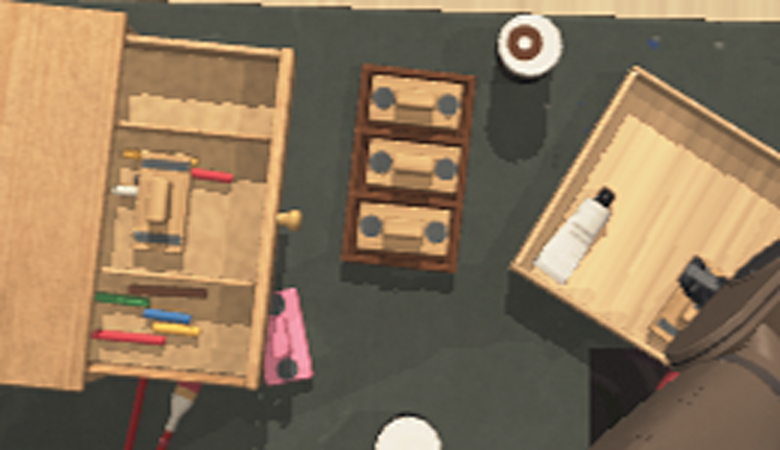

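The first bar block lies flat in the middle compartment, towards the back, with room in front of it. Grasping the second one.

carry_out(deltas=[-0.001, 0.0005, 0.03, 0.002, -0.003, 0.01, -0.001, 0.0005, 0.06, 0.002, -0.003, 0.01, -0.001, 0.0005, 0.078, 0.002, -0.003, 0.01, -0.001, 0.0005, 0.078, 0.002, -0.003, 0.01])

```text
time: 29.6
eef_pos: [0.3951, -0.3339, 0.0236]
tcp_rot: [0.307, 0.952, -0.0, 0.001]
contact_force: [-0.2, -0.0, 0.5]
opening: 0.335
finger_force: 0.0
```

carry_out(deltas=[0, 0, 0, 0, 0, 0, 0, 0, 0, 0, 0, 0, 0, 0, 0, 0, 0, 0], grip=0)

```text
time: 29.98
eef_pos: [0.396, -0.3351, 0.0252]
tcp_rot: [0.307, 0.952, -0.002, 0.003]
contact_force: [-0.1, 0.4, 3.3]
opening: 0.194
finger_force: 61.8
```

carry_out(deltas=[0, 0, -0.04, 0, 0, 0, 0, 0, -0.09, 0, 0, 0, 0, 0, -0.14, 0, 0, 0, 0, 0, -0.19, 0, 0, 0, 0, 0, -0.195, 0, 0, 0])

```text
time: 30.6
eef_pos: [0.3961, -0.3355, 0.224]
tcp_rot: [0.307, 0.952, -0.003, 0.006]
contact_force: [0.0, -0.2, -0.9]
opening: 0.193
finger_force: 61.2
```

```bash
python3 -c "
from plan import *
plan([(.46,-.07,.215,75),(.4729,.1226,.215,85.9)],.05,9)"
```

```text
t 30.6 p [ 0.3961 -0.3355  0.224 ] op 0.193
-> (0.46, -0.07, 0.215, 75) rows 6
  rows 5 per row [0.0172, 0.0421, 0.0011, -0.0009, 0.0021, -0.0604] END [0.0862, 0.2107, 0.0057, -0.0045, 0.0104, -0.3019]
  rows 1 per row [0.0039, 0.0454, 0.0014, -0.0009, 0.0021, -0.0604] END [0.0039, 0.0454, 0.0014, -0.0009, 0.0021, -0.0604]
-> (0.4729, 0.1226, 0.215, 85.9) rows 4
  rows 4 per row [0.0093, 0.0473, 0.0, 0.0, 0.0, -0.0476] END [0.0374, 0.1894, 0.0, 0.0, 0.0, -0.1902]
```

carry_out(deltas=[0.017, 0.042, 0.001, -0.001, 0.001, -0.06, 0.0345, 0.084, 0.002, -0.002, 0.002, -0.121, 0.0517, 0.126, 0.003, -0.002, 0.004, -0.181, 0.069, 0.1685, 0.005, -0.003, 0.005, -0.2415, 0.0862, 0.2107, 0.006, -0.003, 0.007, -0.302])

```text
time: 31.22
eef_pos: [0.447, -0.1105, 0.2105]
tcp_rot: [0.16, 0.987, 0.002, -0.003]
contact_force: [0.0, -0.6, -0.6]
opening: 0.192
finger_force: 61.2
```

carry_out(deltas=[0.004, 0.045, 0, 0, 0.001, -0.06, 0.004, 0.045, 0, 0, 0.001, -0.06])

```text
time: 31.48
eef_pos: [0.4575, -0.0657, 0.2107]
tcp_rot: [0.128, 0.992, 0.002, -0.003]
contact_force: [0.2, -0.9, -1.0]
opening: 0.195
finger_force: 61.2
```

carry_out(deltas=[0.0093, 0.0473, 0, 0, 0, -0.048, 0.0187, 0.0947, 0, 0, 0, -0.095, 0.028, 0.142, 0, 0, 0, -0.143, 0.0374, 0.1894, 0, 0, 0, -0.19, 0.0374, 0.1894, 0, 0, 0, -0.19])

```text
time: 32.1
eef_pos: [0.4705, 0.1258, 0.2118]
tcp_rot: [0.034, 0.999, 0.002, -0.003]
contact_force: [0.5, -0.0, -1.8]
opening: 0.192
finger_force: 61.2
```

carry_out(deltas=[0, 0, 0, 0, 0, 0, 0, 0, 0, 0, 0, 0])

```text
time: 32.35
eef_pos: [0.4712, 0.1229, 0.2126]
tcp_rot: [0.037, 0.999, 0.001, -0.002]
contact_force: [0.4, 0.2, -1.4]
opening: 0.195
finger_force: 61.2
```

```bash
python3 -c "
from plan import *
plan([(.4729,.1226,.136,85.9)],.03,9)"
```

```text
t 32.35 p [0.4712 0.1229 0.2126] op 0.195
-> (0.4729, 0.1226, 0.136, 85.9) rows 3
  rows 3 per row [-0.0007, -0.0001, 0.0255, 0.0009, -0.0013, -0.0009] END [-0.0021, -0.0004, 0.0766, 0.0028, -0.004, -0.0028]
```

carry_out(deltas=[-0.002, 0, 0.02, 0.002, -0.004, -0.002, -0.002, 0, 0.045, 0.002, -0.004, -0.002, -0.002, 0, 0.065, 0.002, -0.004, -0.002, -0.002, 0, 0.076, 0.002, -0.004, -0.002, -0.002, 0, 0.0765, 0.002, -0.004, -0.002])

```text
time: 32.98
eef_pos: [0.4733, 0.1236, 0.1367]
tcp_rot: [0.036, 0.999, 0.001, 0.0]
contact_force: [0.5, -1.1, -0.9]
opening: 0.194
finger_force: 61.2
```

```bash
python3 -c "
from plan import *
print(ctrl.get_state()['contact_force'])
plan([(.4729,.1226,.1355,85.9)],.03,9)"
```

```text
[ 0.51116855 -1.09341633 -0.94537927]
t 32.98 p [0.4733 0.1236 0.1367] op 0.194
-> (0.4729, 0.1226, 0.1355, 85.9) rows 1
  rows 1 per row [0.0003, -0.001, 0.0012, 0.0013, 0.0009, 0.0] END [0.0003, -0.001, 0.0012, 0.0013, 0.0009, 0.0]
```

carry_out(deltas=[0, -0.001, 0.001, 0.001, 0.001, 0, 0, -0.001, 0.0012, 0.001, 0.001, 0])

```text
time: 33.22
eef_pos: [0.4732, 0.1232, 0.1358]
tcp_rot: [0.035, 0.999, 0.0, 0.0]
contact_force: [0.4, 0.4, 0.5]
opening: 0.192
finger_force: 61.2
```

carry_out(deltas=[0, 0, 0, 0, 0, 0, 0, 0, 0, 0, 0, 0], grip=34)

```text
time: 33.48
eef_pos: [0.4732, 0.1234, 0.1359]
tcp_rot: [0.035, 0.999, 0.0, 0.0]
contact_force: [0.5, -0.2, -0.0]
opening: 0.34
finger_force: 0.0
```

carry_out(deltas=[0, 0, -0.03, 0, 0, 0, 0, 0, -0.06, 0, 0, 0, 0, 0, -0.095, 0, 0, 0, 0, 0, -0.095, 0, 0, 0])

```text
time: 33.98
eef_pos: [0.475, 0.1235, 0.2342]
tcp_rot: [0.035, 0.999, 0.0, 0.004]
contact_force: [0.2, 1.0, -0.7]
opening: 0.341
finger_force: 0.0
```

```bash
python3 -c "
from plan import *
plan([(.4595,.018,.23,-4.1),(.4595,.018,.127,-4.1)],.04,9.5)"
```

```text
t 33.98 p [0.475  0.1235 0.2342] op 0.341
-> (0.4595, 0.018, 0.23, -4.1) rows 10
  rows 5 per row [0.0008, -0.0106, 0.0004, 0.0007, 0.0005, 0.1572] END [0.0041, -0.0532, 0.002, 0.0034, 0.0025, 0.7862]
  rows 5 per row [-0.007, -0.0081, 0.0004, 0.0007, 0.0005, 0.1572] END [-0.0348, -0.0404, 0.0021, 0.0034, 0.0025, 0.7862]
-> (0.4595, 0.018, 0.127, -4.1) rows 3
  rows 3 per row [0.0, 0.0, 0.0343, 0.0, 0.0, 0.0] END [0.0, 0.0, 0.103, 0.0, 0.0, 0.0]
```

carry_out(deltas=[0.001, -0.0106, 0, 0.001, 0, 0.157, 0.002, -0.021, 0.001, 0.001, 0.001, 0.314, 0.003, -0.032, 0.001, 0.002, 0.001, 0.472, 0.003, -0.0425, 0.002, 0.003, 0.002, 0.629, 0.004, -0.053, 0.002, 0.003, 0.0025, 0.786], grip=0)

```text
time: 34.6
eef_pos: [0.4645, 0.0705, 0.2268]
tcp_rot: [0.417, 0.909, -0.002, -0.002]
contact_force: [0.4, 0.6, -0.2]
opening: -0.004
finger_force: 0.0
```

carry_out(deltas=[-0.007, -0.008, 0, 0, 0, 0.157, -0.014, -0.016, 0.001, 0, 0, 0.314, -0.021, -0.024, 0.001, 0, 0, 0.472, -0.028, -0.032, 0.002, 0, 0, 0.629, -0.035, -0.0404, 0.002, 0, 0, 0.786])

```text
time: 35.22
eef_pos: [0.4569, 0.0176, 0.2249]
tcp_rot: [0.734, 0.68, -0.002, -0.002]
contact_force: [-0.6, -0.4, 0.9]
opening: -0.004
finger_force: 0.0
```

carry_out(deltas=[0, 0, 0, 0, 0, 0, 0, 0, 0, 0, 0, 0])

```text
time: 35.48
eef_pos: [0.4574, 0.0181, 0.2258]
tcp_rot: [0.731, 0.682, -0.002, -0.001]
contact_force: [-0.2, -1.1, 0.1]
opening: 0.0
finger_force: 0.0
```

```bash
python3 -c "
from plan import *
plan([(.4595,.018,.127,-4.1),(.4706,.191,.127,-4.1)],.04,9.5)
p,d,K,E=cam('scene'); save('s2.png',cv2.resize(p[120:270,140:360],None,fx=3.5,fy=3.5,interpolation=cv2.INTER_CUBIC))"
```

```text
t 35.48 p [0.4574 0.0181 0.2258] op 0.0
-> (0.4595, 0.018, 0.127, -4.1) rows 3
  rows 3 per row [0.0, 0.0009, 0.0329, -0.0015, 0.0004, 0.0008] END [0.0001, 0.0026, 0.0988, -0.0046, 0.0011, 0.0024]
-> (0.4706, 0.191, 0.127, -4.1) rows 5
  rows 5 per row [0.0347, -0.0003, 0.0, 0.0, 0.0, 0.0] END [0.1734, -0.0013, 0.0, 0.0, 0.0, 0.0]
```

View pics/s2.png

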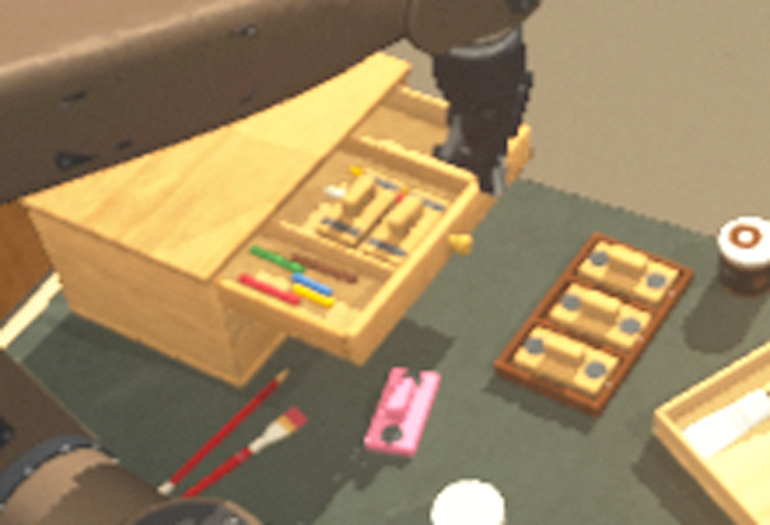

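Both bar blocks lie flat, grip up, in the drawer, and all discs are nested. Now pushing the drawer shut.

carry_out(deltas=[0, 0.0026, 0.03, -0.004, 0.001, 0, 0, 0.0026, 0.06, -0.004, 0.001, 0, 0, 0.0026, 0.09, -0.004, 0.001, 0, 0, 0.0026, 0.098, -0.004, 0.001, 0, 0, 0.0026, 0.098, -0.004, 0.001, 0])

```text
time: 36.15
eef_pos: [0.4599, 0.0177, 0.1285]
tcp_rot: [0.732, 0.682, -0.0, 0.0]
contact_force: [-0.1, -0.4, 0.1]
opening: 0.005
finger_force: 0.0
```

carry_out(deltas=[0.009, 0, 0, 0, 0, 0, 0.018, 0, 0, 0, 0, 0, 0.026, 0, 0, 0, 0, 0, 0.036, 0, 0, 0, 0, 0, 0.05, 0, 0, 0, 0, 0])

```text
time: 36.78
eef_pos: [0.4637, 0.0681, 0.1287]
tcp_rot: [0.732, 0.681, 0.0, 0.001]
contact_force: [1.2, -0.9, 0.3]
opening: -0.0
finger_force: 0.4
```

carry_out(deltas=[0.018, 0, 0, 0, 0, 0, 0.036, 0, 0, 0, 0, 0, 0.054, 0, 0, 0, 0, 0, 0.072, 0, 0, 0, 0, 0, 0.09, 0, 0, 0, 0, 0])

```text
time: 37.4
eef_pos: [0.4698, 0.1584, 0.1284]
tcp_rot: [0.732, 0.682, -0.0, 0.0]
contact_force: [0.3, -1.2, 0.4]
opening: 0.002
finger_force: 0.5
```

carry_out(deltas=[0.012, 0, 0, 0, 0, 0, 0.02, 0, 0, 0, 0, 0, 0.025, 0, 0, 0, 0, 0, 0.028, 0, 0, 0, 0, 0, 0.03, 0, 0, 0, 0, 0])

```text
time: 38.02
eef_pos: [0.4718, 0.187, 0.1282]
tcp_rot: [0.732, 0.681, -0.0, 0.0]
contact_force: [-1.0, -0.8, -0.1]
opening: 0.005
finger_force: 0.3
```

```bash
python3 -c "
from plan import *
plan([])"
```

```text
t 38.02 p [0.4718 0.187  0.1282] op 0.005
```

carry_out(deltas=[0.002, 0, 0, 0, 0, 0, 0.003, 0, 0, 0, 0, 0, 0.004, 0, 0, 0, 0, 0, 0.004, 0, 0, 0, 0, 0])

```text
time: 38.52
eef_pos: [0.4723, 0.1911, 0.1284]
tcp_rot: [0.732, 0.681, 0.0, 0.0]
contact_force: [-0.4, -1.6, 0.3]
opening: -0.001
finger_force: 0.2
```

carry_out(deltas=[0.001, 0, 0, 0, 0, 0, 0.002, 0, 0, 0, 0, 0, 0.003, 0, 0, 0, 0, 0, 0.003, 0, 0, 0, 0, 0])

```text
time: 39.02
eef_pos: [0.4723, 0.1915, 0.1284]
tcp_rot: [0.731, 0.682, -0.003, 0.002]
contact_force: [-1.0, -10.5, 1.5]
opening: -0.0
finger_force: 5.0
```

The drawer is against its stop at 10.5 N. Backing off and checking.

carry_out(deltas=[-0.02, 0, 0, 0, 0, 0, -0.05, 0, 0, 0, 0, 0, -0.05, 0, -0.05, 0, 0, 0, -0.05, 0, -0.1, 0, 0, 0, -0.05, 0, -0.15, 0, 0, 0])

```text
time: 39.65
eef_pos: [0.4689, 0.1446, 0.2802]
tcp_rot: [0.732, 0.681, 0.001, 0.0]
contact_force: [0.4, 0.0, -0.9]
opening: -0.004
finger_force: 0.0
```

carry_out(deltas=[-0.05, 0, 0, 0, 0, 0, -0.1, 0, 0, 0, 0, 0, -0.15, 0, 0, 0, 0, 0, -0.2, 0, 0, 0, 0, 0, -0.25, 0, 0, 0, 0, 0])

```text
time: 40.28
eef_pos: [0.4512, -0.1064, 0.279]
tcp_rot: [0.732, 0.681, 0.001, 0.001]
contact_force: [1.3, -0.3, -0.2]
opening: -0.002
finger_force: 0.0
```

carry_out(deltas=[-0.05, 0.02, 0, 0, 0, 0, -0.1, 0.04, 0, 0, 0, 0, -0.15, 0.06, 0, 0, 0, 0, -0.2, 0.08, 0, 0, 0, 0, -0.2, 0.08, 0, 0, 0, 0])

```text
time: 40.9
eef_pos: [0.5171, -0.3132, 0.2777]
tcp_rot: [0.733, 0.68, 0.0, 0.0]
contact_force: [-0.7, -0.1, 0.4]
opening: 0.001
finger_force: 0.0
```

```bash
python3 - <<'E'
from board import *
p,W=board('t10'); X,Y,Z=W[...,0],W[...,1],W[...,2]
for P in blobs(W,(Z>.150)&(Z<.161)&(Y>.17)&(Y<.24)&(X>.3)&(X<.65),25): print('front',rect(P[:,:2]))
for P in blobs(W,(abs(Z-.168)<.006)&(Y>.15)&(Y<.6),500): print('chest',rect(P[:,:2]))
k=W[(X>.455)&(X<.49)&(Y>.15)&(Y<.215)&(Z>.115)&(Z<.147)]; print('knob min y',np.nanmin(k[:,1]) if len(k) else None)
save('t10c.png',cv2.resize(p[110:290,180:460],None,fx=2.8,fy=2.8,interpolation=cv2.INTER_CUBIC))
E
```

```text
board rib (array([ 0.5909, -0.0497]), array([37., 18.]), 86.3) 0.0387
board rib (array([ 0.5269, -0.0488]), array([37., 17.]), 83.6) 0.0396
board rib (array([ 0.4619, -0.0402]), array([38., 18.]), -88.3) 0.0398
chest (array([0.4821, 0.3277]), array([328., 223.]), -3.8)
knob min y 0.20064867754806248
```

View pics/t10c.png

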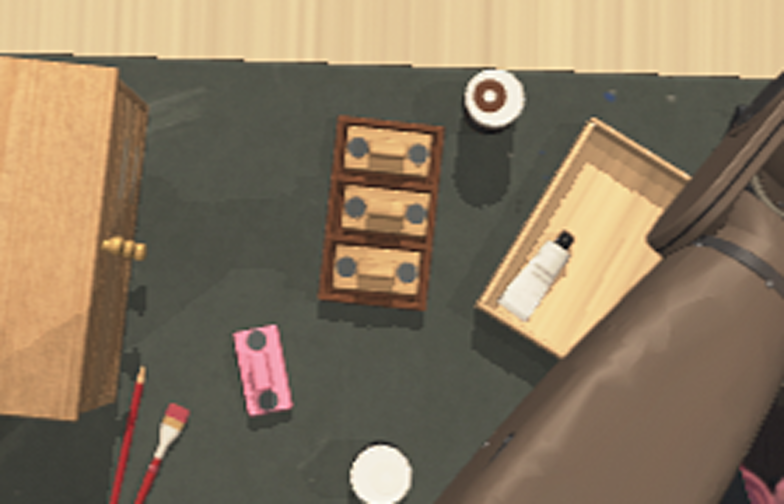

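The top drawer is flush with the chest front, the three discs are nested, and the tube, pot and pink block are untouched. Handing in.

```bash
python3 -c "
from plant import ctrl
print(ctrl.sign_off())"
```

```text
the job is handed in; nothing more can be done
None
```

The job is done and handed in at about 41 s: the three round-tag blocks lie flat in nests of their own, and the two bar-tag blocks lie flat, grip up, in the top drawer, which is pushed fully shut. The paint tube, brown pot and pink look-alike were left alone.

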